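# Close the gap jig on its stops and feel the gap with the taper gauge

## Robot

A 7-joint arm with a two-finger parallel gripper is mounted at the origin on the work surface. World frame = base frame: x ahead of the robot, y to its left, z up, the work surface at z = 0. Lengths are in mm, angles in rad, forces in N, time in s.
With the tool pointing down it reaches from about 400 to 875 mm from the base axis. Payload 4.4 kg.
Tool frame: the origin (TCP) lies at the very end of the fingers, on their centre line; the grasp point (between the pads) lies 19 mm behind it (ctrl.grip_depth is the distance from the TCP to the grasp point, in mm); z points along the fingers, x is the direction in which the jaws open and shut, and the axes are right-handed (so a half turn about z gives the same grasp; the last joint's range is limited). The gripper opens to 85 mm and grips with 20 to 120 N. Pads are 22 mm wide; open, the fingers measure 114 mm over their backs; the gripper's body (76 mm by 85 mm) begins 54 mm behind the grasp point. The pads swing forward as they close: fully open they stand 13 mm farther back than shut.
Start: joints at [1.199, 0.628, 0.038, 1.517, -0.027, 0.996, -0.02], TCP at [195.715, -619.85, 202.613] pointing down, gripper open.
Joint ranges: [-3.06, 3.06], [-0.37, 2.12], [-1.25, 1.32], [0.18, 2.47], [-1.1, 4.24], [0.23, 1.98], [-2.94, 2.94]. Speed limits (rad/s): [2.57, 2.57, 3.14, 3.14, 3.14, 3.14, 3.14].

## Interface

Orientations are given as [roll, pitch, yaw] about the fixed x, y, z axes, in that order (R = Rz(yaw) Ry(pitch) Rx(roll)).
In Python, from cell import ctrl gives the robot as it stands.
- The arm moves only by the shell command python3 -m creep 'ROWS'. ROWS is JSON, a list of rows, each an object with "hand": the opening, from 0 (shut) to 1 (fully open); "travel": the shift along the tool's x, y, z in cm, a list of three; "angular": the turn, a rotation vector about the tool's x, y, z in degrees, a list of three. In form: [{"hand": hand, "travel": [tx, ty, tz], "angular": [rx, ry, rz]}, ...]. A call has 1 to 20 rows; each row is the pose to reach, as a shift and turn from the pose measured when the call began, along the tool's axes at that moment; what a row does not reach only later rows make up. A row lasts 1/10 s, in which the tool goes at most 50 mm and 8.59 degrees, less where a joint would pass 70% of its speed; a pose out of reach is approached as far as the arm can. A call with a gripper value outside its range is refused whole. The fingers move at their own pace and stop on an object; the grip force is fixed at half the most. Time passes only in rows, so rows that repeat a pose let the fingers close. It gives the time, the measured TCP pose, the force and the opening at its end, in the units of the state.
- ctrl.read_state(): the state, without advancing time (a new reading comes with each control period).
- ctrl.get_image(name): name is "scene" or "top" or "wrist"; returns a dict with "frame" (384x512x3 uint8, red, green, blue), "fx", "fy", "cx", "cy" (pixels), "origin" and "orientation" of the camera in the world. Camera axes: x right, y down, z forward; pixel columns grow to the right and rows downward; lengths in mm; the calibration is good to about 2 mm. The wrist camera is an equidistant fisheye: a pixel r from the principal point sees the ray r / f radians off the axis. A picture is of the moment at which its call begins. There is no depth.
- ctrl.finish_job(): hands the job in, once; it reports no verdict.
Trained networks look in the newest picture that a camera, given by its name, has taken for a name from the list of things; names that differ only in an ending like _2 or _b are one class to them, and where a whole thing is asked for, a point or a joint stands for the part that bears it (a point fixed in the world has none). Each returns a list of dicts, best first, with "confidence" (0 to 1); they miss things now and then, are a little off and sometimes report something else, mostly with a low value. They report only what shows in the picture. A call takes as long as a camera call. They do not tell look-alikes from the thing itself.
- ctrl.regions_of(camera, thing): "region" (384x512 bool, what is visible of it).
- ctrl.spot_point(camera, thing): "at" ([x, y, z] in mm, in world coordinates, good to about 4 mm: a listed point, or the origin of a listed thing).
The state is a dict: "clock": time; "qpos": joint angles; "qd": joint speeds; "tau": joint torques, N m; "eef_pos": TCP position; "tool_rot": TCP orientation; "force": force on the tool from outside, world axes, zero at the start; "torque": the same for the moment, N m; "width": finger opening in mm.
Only numpy, scipy, OpenCV 4.12 (cv2) and the standard library are available. Lean on these libraries where they do the work, as an engineer would, in place of code of your own. Each camera call takes 0.05 s, during which the arm holds its last target. There are 200 camera calls.

## Task

Wind the jig's handwheel clockwise (it has an orange crank grip) until the carriage touches its red stops. Then lift the red-gripped taper gauge out of the stand, slide its blade straight down into the slot between the carriage's steel plate and the sprung brass cheek until it drags snugly (a firm drag, not jammed), and hold it still at that depth, upright: finish while still holding the gauge, with the carriage still on its stops. Leave the other gauges and everything else on the bench where they are.

Things in the scene. Friction and masses are not known exactly. Their poses are not given: they have to be found in the camera images.
- jig: Gap-setting jig fixed to the bench: grey base 150 x 300 x 20 mm, spanning x -75 to 75, y -185 to 115 mm from its origin (bench level, z up). The carriage slides along jig +y towards a fence block at the +y end. The handwheel on a blue gear box has its vertical axis at jig x = 0, y = -130 mm. Two red stops stand at x = +-53, y = 29 mm, up to 60 mm above the bench.
- wheel (a joint): Black handwheel, 106 mm across, vertical axis, rim top 97 mm above the bench. Value in rad, growing clockwise seen from above; 1 rad moves the carriage 4 mm towards the red stops. Reads 5.0 with the carriage on the stops (hard stop); starts between 1.0 and 3.5. Steady friction (about 4 N at the crank grip); stays where it is left.
- crank_grip (a point): Middle of the handwheel's orange crank grip: upright, round, 20 mm across, 46 mm tall, standing on the rim 48 mm from the wheel's axis. This point is 27 mm above its foot, 126 mm above the bench. It spins freely on its pin, so it can be held with a fixed gripper direction while led round the circle.
- carriage: Light-grey carriage moved by the wheel, with ears that meet the red stops and an upright steel plate, the slot's moving side. Axes as the jig; its origin is on the bench level and moves along the jig's y; the plate's slot face is 10 mm ahead of it in y.
- moving_edge (a point): Middle of the top edge of the steel plate's slot face on the carriage, 95 mm above the bench. Above it a lead-in lip leans away, up to about 105 mm above the bench. It moves with the carriage; with the carriage on its stops it lies 30 mm ahead of the jig's origin in the jig's y.
- sprung_edge (a point): Middle of the top edge of the brass cheek's slot face, 95 mm above the bench, facing the steel plate, with the same lip above it; axes as the jig's. With the carriage on its stops the slot is 5 to 7 mm wide, different each time, and 64 mm long in jig x. Its faces are parallel and go down to 24 mm above the bench; the base plate's top is at 20 mm.
- cheek: Brass cheek, the slot's sprung side, carried by the light-grey fence block (74 x 30 x 78 mm). It yields up to 6 mm along jig +y against springs of 6 N per mm. The gauge is snug when it presses the cheek with 3 to 25 N: about 5 to 35 mm deeper than where the blade first touches both sides; a downward push of 4 to 8 N puts it mid-range. Axes as the jig's.
- stand: Wooden gauge stand fixed to the bench, 80 (x) x 200 (y) x 100 mm high, origin below its centre, with three upright slots at y = -60, 0 and +60 mm; a gauge hangs in each by its flange, in any order.
- red_gauge_grip (a point): Middle of the taper gauge's red grip, 30 wide (x) x 12 thick (y) x 42 mm tall, 25 mm above the underside of a red flange (40 x 22 x 4 mm) resting on the stand. Below hangs a steel blade 88 mm long, 22 mm wide (x), tapering from 3 mm thick (y) at the tip to 11.8 mm at the flange, alike both ways round. Axes along the stand's at the start; in the slot its x lies along the jig's x.
- red_gauge_tip (a point): Middle of the tip of the red gauge's blade, 113 mm below the grip's middle.
- red_gauge: The red taper gauge as a whole; origin at the middle of the flange's underside, z up along the grip.
- blue_gauge_grip (a point): Middle of the grip of the blue gauge: same outside size, parallel blade 8 mm thick. Leave it in the stand.
- yellow_gauge_grip (a point): Middle of the grip of the yellow gauge: same as the blue one. Leave it in the stand.
- glue: White glue bottle with orange cap, 56 mm across, 160 mm tall; origin under its centre. Leave it.
- pail: Steel pail, 120 mm across, 120 mm tall. Leave it.
- tape: Blue roll of tape lying flat, 90 mm across, 24 mm high. Leave it.
- offcut: Dark wood offcut, 70 x 150 x 35 mm. Leave it.
- hammer: Hammer lying on the bench. Leave it.
There are look-alikes about, which are no part of the job. Leave any white look-alike of the red_gauge alone.

How it is judged:
By the outcome, as a careful person would: the job done as asked, in the order asked, and still so for the second after the job is handed in, while the arm keeps its last pose, push and grip.
It also fails if it takes over 66 s, if anything falls off the work surface, if the arm or the gripper's body presses on something with over 40 N, if the wrist force passes 120 N, or if a joint passes its speed limit or range.

## Working session

There is one attempt and no reset: what is moved stays moved. The work goes in short steps, Python scripts to look and compute and a shell command to move; the robot and the scene stay as the last step left them, time stands still between calls to the robot, and variables do not carry over. Pictures are saved under pics/ and viewed, about 8 in all and at most 12, crops included, and the job is handed in when it is done.

```bash
mkdir -p pics; ls; cat > h.py <<'E'
import numpy as np,cv2
from cell import ctrl
from scipy.spatial.transform import Rotation as R
def save(im,n): cv2.imwrite(f'pics/{n}.png',cv2.cvtColor(im,cv2.COLOR_RGB2BGR))
def pose():
    s=ctrl.read_state(); return np.array(s['eef_pos']),R.from_euler('xyz',s['tool_rot']),s
E
python3 - <<'E'
from h import *
s=ctrl.read_state(); print({k:np.round(v,3).tolist() for k,v in s.items()})
ims=[]
for c in ['scene','top']:
    d=ctrl.get_image(c); ims.append(d['frame']); print(c,d['fx'],d['origin'],d['orientation'])
    for t in ['jig','wheel','crank_grip','carriage','moving_edge','sprung_edge','stand','red_gauge_grip','red_gauge','blue_gauge_grip','yellow_gauge_grip','glue','pail','hammer','offcut','tape']:
        try: print(c,t,[(round(q['confidence'],2),np.round(q['at']).tolist()) for q in ctrl.spot_point(c,t)[:3]])
        except Exception as e: print(t,e)
save(ims[0],'scene0');save(ims[1],'top0')
E
```

```text
pics
{'clock': 0.0, 'qpos': [1.199, 0.629, 0.038, 1.518, -0.027, 0.996, -0.02], 'qd': [0.002, 0.002, 0.002, 0.0, 0.002, 0.001, -0.001], 'tau': [0.002, -56.34, 1.226, -19.345, 0.011, 0.01, -0.0], 'eef_pos': [195.506, -619.196, 201.71], 'tool_rot': [3.142, 0.002, -1.265], 'force': [-0.197, 0.222, 1.138], 'torque': [-0.004, 0.032, -0.013], 'width': 85.573}
scene 385.7877029733631 [1427.98591834   43.23282797  732.67530335] [-2.18978657 -0.018383    1.67147269]
scene jig [(0.75, [542.0, 112.0, 5.0])]
wheel it knows: blue_gauge_grip, carriage, cheek, crank_grip, glue, hammer, jig, moving_edge, offcut, pail, red_gauge, red_gauge_grip, red_gauge_tip, sprung_edge, stand, tape, yellow_gauge_grip
scene crank_grip [(0.63, [524.0, -60.0, 128.0])]
scene carriage [(0.61, [548.0, 127.0, -1.0]), (0.15, [349.0, -401.0, -2.0])]
scene moving_edge [(0.79, [546.0, 132.0, 96.0])]
scene sprung_edge [(0.72, [629.0, 431.0, -2.0]), (0.53, [544.0, 151.0, 92.0])]
scene stand [(0.82, [530.0, -300.0, -1.0])]
scene red_gauge_grip [(0.92, [504.0, -478.0, 112.0]), (0.57, [601.0, -472.0, 113.0]), (0.53, [650.0, -342.
[... 1188 characters left out ...]
-306.0, 4.0]), (0.64, [544.0, 153.0, 100.0])]
top red_gauge_grip [(0.91, [644.0, -420.0, 85.0]), (0.83, [589.0, -541.0, 88.0]), (0.67, [576.0, -456.0, 85.0])]
top red_gauge [(0.85, [557.0, -460.0, 69.0]), (0.85, [647.0, -400.0, 69.0]), (0.66, [594.0, -528.0, 71.0])]
top blue_gauge_grip [(0.57, [540.0, -246.0, 126.0]), (0.49, [548.0, 133.0, 93.0]), (0.41, [520.0, -364.0, 125.0])]
top yellow_gauge_grip [(0.56, [536.0, -308.0, 126.0])]
top glue [(0.89, [760.0, 132.0, 0.0])]
top pail [(0.63, [337.0, 391.0, 2.0])]
top hammer [(0.91, [355.0, -401.0, 1.0])]
top offcut [(0.68, [630.0, 435.0, 6.0])]
top tape [(0.76, [778.0, -121.0, 1.0]), (0.48, [541.0, -247.0, 127.0]), (0.24, [527.0, -58.0, 124.0])]
```

View pics/scene0.png

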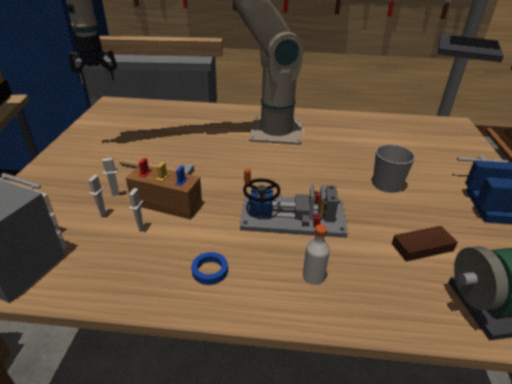

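View pics/top0.png

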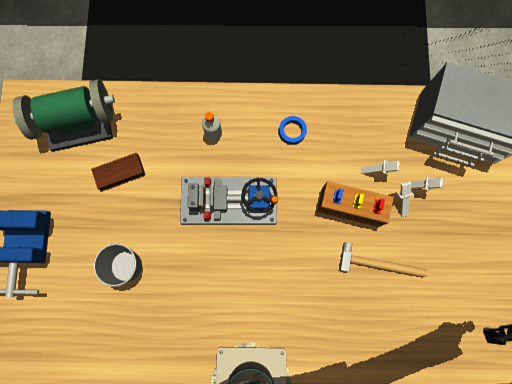

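Scene: the red gauge is at scene (143,166) / top (379,205), in the stand's outer slot. The white look-alikes are at scene (96,195), (110,175) and (137,209), standing free. The stand one is the only red one, so it fits. The jig's crank grip is at scene (247,176) / top (274,199).

```bash
cat >> h.py <<'E'
def cam(d): return np.array(d['origin']),R.from_euler('xyz',d['orientation']).as_matrix()
def ray(d,u,v):
    o,M=cam(d); r=M@np.array([(u-d['cx'])/d['fx'],(v-d['cy'])/d['fy'],1]); return o,r/np.linalg.norm(r)
def atz(d,u,v,z):
    o,r=ray(d,u,v); return o+r*(z-o[2])/r[2]
def tri(rs):
    A=sum(np.eye(3)-np.outer(r,r) for o,r in rs); b=sum((np.eye(3)-np.outer(r,r))@o for o,r in rs)
    return np.linalg.solve(A,b)
def hue(im,lo,hi,box,s=140,v=60):
    h=cv2.cvtColor(im,cv2.COLOR_RGB2HSV); m=cv2.inRange(h,(lo,s,v),(hi,255,255))
    k=np.zeros_like(m); x0,y0,x1,y1=box; k[y0:y1,x0:x1]=m[y0:y1,x0:x1]; ys,xs=np.nonzero(k); return xs.mean(),ys.mean(),len(xs)
E
python3 - <<'E'
from h import *
S=ctrl.get_image('scene');T=ctrl.get_image('top')
for n,lo,hi,bs,bt in [('crank',3,17,(240,165,255,184),(265,190,285,210)),('red',0,8,(135,150,153,178),(368,195,392,215)),('yel',22,35,(153,155,171,183),(348,190,372,212)),('blue',105,125,(173,160,189,186),(328,185,350,205))]:
    a=hue(S['frame'],lo,hi,bs);b=hue(T['frame'],lo,hi,bt)
    p=tri([ray(S,*a[:2]),ray(T,*b[:2])]);print(n,np.round(a),np.round(b),p.round(1))
for t,z in [('jig',20),('stand',100)]:
    m=ctrl.regions_of('top',t)[0]['region'].astype(np.uint8)
    P=np.array([atz(T,u,v,z)[:2] for v,u in np.argwhere(m)],np.float32)
    print(t,cv2.minAreaRect(P),cv2.boundingRect(m))
c=np.vstack([cv2.resize(S['frame'][140:240,80:210],(780,600),interpolation=cv2.INTER_CUBIC)]);save(c,'crop')
E
```

```text
crank [247. 175.  99.] [274. 199.  51.] [528.1 -59.7 126. ]
red [143. 168. 131.] [379. 205. 105.] [ 516.8 -364.5  117. ]
yel [162. 171.  56.] [358. 201. 110.] [ 529.3 -304.1  119. ]
blue [180. 176.  67.] [338. 195.  83.] [ 544.2 -247.6  116.3]
jig ((544.84619140625, 78.25917053222656), (152.35858154296875, 302.7739562988281), 1.6807886362075806) (180, 176, 98, 49)
stand ((524.60546875, -297.8247375488281), (209.8320770263672, 101.71649932861328), 76.65074920654297) (317, 181, 76, 46)
```

View pics/crop.png

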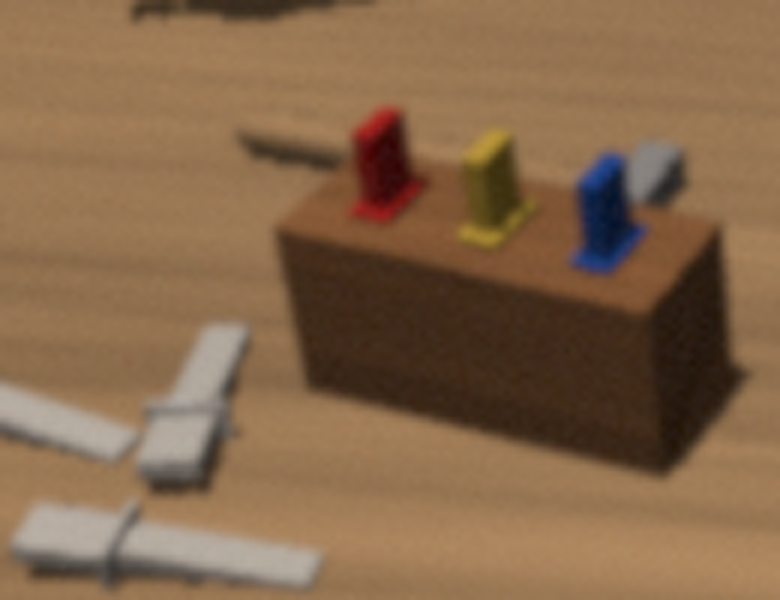

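Confirmed: red stands in the stand's outer slot, and the white ones lie flat on the bench. Now to hover over the crank.

```bash
cat >> h.py <<'E'
def go(p,yaw,q=False):
    p0,R0,s=pose(); R1=R.from_euler('xyz',[180,0,yaw],degrees=True)
    t=R0.inv().apply(np.array(p)-p0)/10; a=(R0.inv()*R1).as_rotvec(degrees=True)
    print('travel',t.round(2).tolist(),'angular',a.round(2).tolist()); return t,a
E
python3 -c "
from h import *
print(pose()[2]['clock']); go([528,-60,195],-90)"
```

```text
1.8
travel [-43.39, -48.54, 0.76] angular [-0.0, -0.0, 17.52]
```

```bash
r='{"hand":1,"travel":[-43.39,-48.54,0.76],"angular":[0,0,17.5]}'; python3 -m creep '[{"hand":1,"travel":[-43.4,-48.5,0.7],"angular":[0,0,17.5]},{"hand":1,"travel":[-43.4,-48.5,0.7],"angular":[0,0,17.5]},{"hand":1,"travel":[-43.4,-48.5,0.7],"angular":[0,0,17.5]},{"hand":1,"travel":[-43.4,-48.5,0.7],"angular":[0,0,17.5]},{"hand":1,"travel":[-43.4,-48.5,0.7],"angular":[0,0,17.5]},{"hand":1,"travel":[-43.4,-48.5,0.7],"angular":[0,0,17.5]},{"hand":1,"travel":[-43.4,-48.5,0.7],"angular":[0,0,17.5]},{"hand":1,"travel":[-43.4,-48.5,0.7],"angular":[0,0,17.5]},{"hand":1,"travel":[-43.4,-48.5,0.7],"angular":[0,0,17.5]},{"hand":1,"travel":[-43.4,-48.5,0.7],"angular":[0,0,17.5]},{"hand":1,"travel":[-43.4,-48.5,0.7],"angular":[0,0,17.5]},{"hand":1,"travel":[-43.4,-48.5,0.7],"angular":[0,0,17.5]},{"hand":1,"travel":[-43.4,-48.5,0.7],"angular":[0,0,17.5]},{"hand":1,"travel":[-43.4,-48.5,0.7],"angular":[0,0,17.5]},{"hand":1,"travel":[-43.4,-48.5,0.7],"angular":[0,0,17.5]},{"hand":1,"travel":[-43.4,-48.5,0.7],"angular":[0,0,17.5]},{"hand":1,"travel":[-43.4,-48.5,0.7],"angular":[0,0,17.5]},{"hand":1,"travel":[-43.4,-48.5,0.7],"angular":[0,0,17.5]}]'
python3 - <<'E'
from h import *
W=ctrl.get_image('wrist');save(W['frame'],'w1');print({k:W[k] for k in W if k!='frame'})
for t in ['crank_grip','moving_edge','sprung_edge','jig','carriage']: print(t,[(round(q['confidence'],2),np.round(q['at']).tolist()) for q in ctrl.spot_point('wrist',t)[:3]])
go([528,-60,108],-90)
E
```

```text
clock: 3.6
eef_pos: [527.1, -61.6, 195.8]
tool_rot: [-3.142, -0.0, -1.573]
force: [-0.6, -0.1, -0.4]
width: 85.4
{'fx': 297.3186396354542, 'fy': 297.3186396354542, 'cx': 257.29568782179473, 'cy': 189.65474094037845, 'origin': array([603.42208252, -61.46113968, 366.5926345 ]), 'orientation': array([ 2.84079109e+00, -1.21199389e-04, -1.57351922e+00])}
crank_grip [(0.59, [527.0, -64.0, 127.0])]
moving_edge []
sprung_edge [(0.61, [544.0, 153.0, 94.0])]
jig [(0.73, [548.0, 112.0, 0.0])]
carriage [(0.92, [541.0, 119.0, -3.0])]
travel [-0.02, -0.05, 8.77] angular [-0.0, 0.0, -0.0]
```

View pics/w1.png

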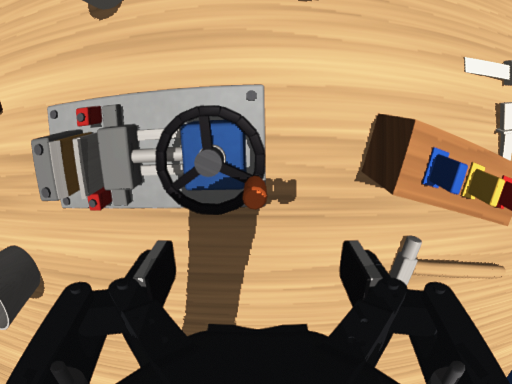

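The wrist picture shows the orange grip at (256,192), the wheel hub at (208,162), red stops at (89,117) and (99,200), and the carriage ears just short of them.

```bash
cat >> h.py <<'E'
def fray(d,u,v):
    o,M=cam(d); x,y=u-d['cx'],v-d['cy']; r=np.hypot(x,y)+1e-9; t=r/d['fx']
    return o,M@np.array([x/r*np.sin(t),y/r*np.sin(t),np.cos(t)])
def fz(d,u,v,z):
    o,r=fray(d,u,v); return o+r*(z-o[2])/r[2]
E
python3 - <<'E'
from h import *
W=ctrl.get_image('wrist')
a=hue(W['frame'],3,17,(235,170,285,215));print(a)
for z in (145,130): print(z,fz(W,*a[:2],z).round(1))
h=cv2.cvtColor(W['frame'],cv2.COLOR_RGB2HSV)
print('hub',fz(W,208,162,100).round(1))
for (u,v) in [(89,117),(99,200)]: print('stop',fz(W,u,v,60).round(1))
E
```

```text
(np.float64(256.48312883435585), np.float64(193.51687116564418), 652)
145 [532.  -59.3 145. ]
130 [527.1 -59.2 130. ]
hub [548.  -14.4 100. ]
stop [595.7 132.2  60. ]
stop [495.8 131.6  60. ]
```

```bash
python3 -m creep '[{"hand":1,"travel":[0,0,5],"angular":[0,0,0]},{"hand":1,"travel":[0,0,8.6],"angular":[0,0,0]},{"hand":1,"travel":[0,0,8.6],"angular":[0,0,0]},{"hand":0.1,"travel":[0,0,8.6],"angular":[0,0,0]},{"hand":0,"travel":[0,0,8.6],"angular":[0,0,0]},{"hand":0,"travel":[0,0,8.6],"angular":[0,0,0]},{"hand":0,"travel":[0,0,8.6],"angular":[0,0,0]},{"hand":0,"travel":[0,0,8.6],"angular":[0,0,0]},{"hand":0,"travel":[0,0,8.6],"angular":[0,0,0]}]'
python3 - <<'E'
from h import *
p,_,s=pose(); print(p,s['force'],s['width'])
c=np.array([547.8,-15.5]); th0=np.arctan2(*(p[:2]-c)[::-1]); print(np.degrees(th0),np.hypot(*(p[:2]-c)))
for k in range(10,241,10):
    t=th0-np.radians(k); q=c+48*np.array([np.cos(t),np.sin(t)])-p[:2]
    print(k,[round(-q[1]/10,2),round(-q[0]/10,2)])
E
```

```text
clock: 4.85
eef_pos: [528.4, -59.3, 111.1]
tool_rot: [-3.139, 0.001, -1.57]
force: [-1.8, 1.8, 7.9]
width: 14.7
[528.42087765 -59.32989172 111.07143314] [-1.80323965  1.77936858  7.87939148] 14.699887219208925
-113.8523290439286 47.92295683263041
10 [np.float64(-0.4), np.float64(0.74)]
20 [np.float64(-0.92), np.float64(1.39)]
30 [np.float64(-1.55), np.float64(1.94)]
40 [np.float64(-2.27), np.float64(2.37)]
50 [np.float64(-3.05), np.float64(2.67)]
60 [np.float64(-3.87), np.float64(2.83)]
70 [np.float64(-4.71), np.float64(2.85)]
80 [np.float64(-5.53), np.float64(2.72)]
90 [np.float64(-6.32), np.float64(2.45)]
100 [np.float64(-7.06), np.float64(2.05)]
110 [np.float64(-7.71), np.float64(1.52)]
120 [np.float64(-8.26), np.float64(0.89)]
130 [np.float64(-8.69), np.float64(0.18)]
140 [np.float64(-8.99), np.float64(-0.6)]
150 [np.float64(-9.16), np.float64(-1.42)]
160 [np.float64(-9.17), np.float64(-2.26)]
170 [np.float64(-9.04), np.float64(-3.09)]
180 [np.float64(-8.77), np.float64(-3.88)]
190 [np.float64(-8.37), np.float64(-4.61)]
200 [np.float64(-7.84), np.float64(-5.26)]
210 [np.float64(-7.21), np.float64(-5.81)]
220 [np.float64(-6.5), np.float64(-6.25)]
230 [np.float64(-5.72), np.float64(-6.55)]
240 [np.float64(-4.9), np.float64(-6.71)]
```

```bash
python3 -m creep '[{"hand":0,"travel":[0,0,0],"angular":[0,0,0]}]'
python3 - <<'E'
from h import *
W=ctrl.get_image('wrist');save(cv2.resize(W['frame'][120:330,140:380],(720,630)),'w2')
a=hue(W['frame'],3,17,(140,120,380,384));print(a, fz(W,*a[:2],145))
E
```

```text
clock: 4.95
eef_pos: [528.4, -59.1, 111.4]
tool_rot: [-3.139, 0.001, -1.57]
force: [0.4, -1.1, -8.3]
width: 14.7
(np.float64(257.3883495145631), np.float64(238.3009708737864), 1442) [535.86914492 -58.93272077 145.        ]
```

View pics/w2.png

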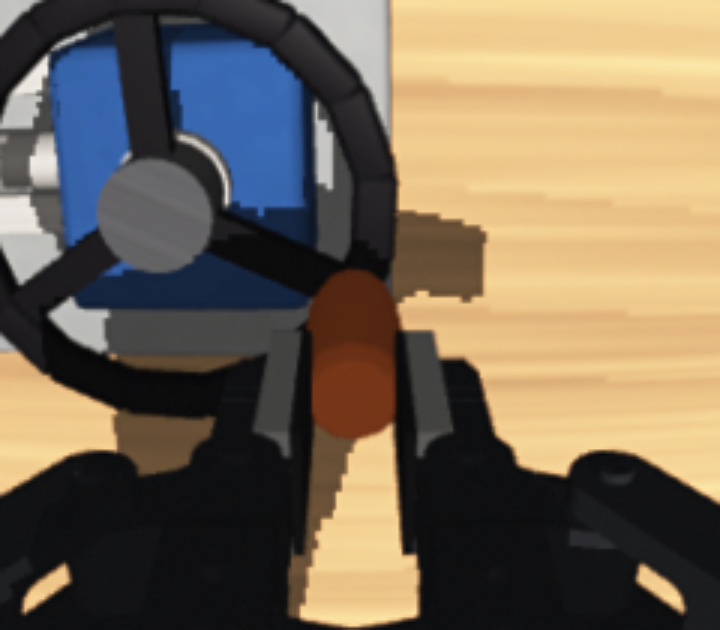

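The grip is held between the pads. I'm winding it clockwise.

```bash
python3 -m creep '[{"hand":0,"travel":[-0.4,0.74,0],"angular":[0,0,0]},{"hand":0,"travel":[-0.92,1.39,0],"angular":[0,0,0]},{"hand":0,"travel":[-1.55,1.94,0],"angular":[0,0,0]},{"hand":0,"travel":[-2.27,2.37,0],"angular":[0,0,0]},{"hand":0,"travel":[-3.05,2.67,0],"angular":[0,0,0]},{"hand":0,"travel":[-3.87,2.83,0],"angular":[0,0,0]},{"hand":0,"travel":[-4.71,2.85,0],"angular":[0,0,0]},{"hand":0,"travel":[-5.53,2.72,0],"angular":[0,0,0]},{"hand":0,"travel":[-6.32,2.45,0],"angular":[0,0,0]},{"hand":0,"travel":[-7.06,2.05,0],"angular":[0,0,0]},{"hand":0,"travel":[-7.71,1.52,0],"angular":[0,0,0]}]'
cat >> h.py <<'E'
def arc(c=(547.8,-15.5),ks=range(5,61,5),r=48):
    p,_,s=pose(); c=np.array(c); d=p[:2]-c; th=np.arctan2(d[1],d[0]); print(s['clock'],p.round(1),np.round(s['force'],1),s['width'],'ang',np.degrees(th).round(1),'r',np.hypot(*d).round(1))
    for k in ks:
        t=th-np.radians(k); q=c+r*np.array([np.cos(t),np.sin(t)])-p[:2]; print(k,[round(float(-q[1])/10,2),round(float(-q[0])/10,2)],end=' ')
E
python3 -c "
from h import *
arc()
W=ctrl.get_image('wrist');save(W['frame'],'w3')"
```

```text
clock: 6.1
eef_pos: [512.1, 15.9, 111.3]
tool_rot: [-3.14, -0.002, -1.571]
force: [1.0, -7.5, -2.7]
width: 14.2
6.1 [512.1  15.9 111.3] [ 1.  -7.5 -2.7] 14.21371047947382 ang 138.6 r 47.5
5 [-0.33, -0.25] 10 [-0.61, -0.57] 15 [-0.86, -0.91] 20 [-1.07, -1.27] 25 [-1.26, -1.64] 30 [-1.41, -2.03] 35 [-1.52, -2.44] 40 [-1.6, -2.85] 45 [-1.65, -3.26] 50 [-1.66, -3.68] 55 [-1.63, -4.1] 60 [-1.56, -4.51]
```

```bash
python3 -m creep '[{"hand":0,"travel":[-0.33,-0.25,0],"angular":[0,0,0]},{"hand":0,"travel":[-0.61,-0.57,0],"angular":[0,0,0]},{"hand":0,"travel":[-0.86,-0.91,0],"angular":[0,0,0]},{"hand":0,"travel":[-1.07,-1.27,0],"angular":[0,0,0]},{"hand":0,"travel":[-1.26,-1.64,0],"angular":[0,0,0]}]'
python3 -c "
from h import *
arc()"
```

```text
clock: 6.65
eef_pos: [527.1, 27.5, 111.2]
tool_rot: [3.14, -0.004, -1.571]
force: [-1.0, -6.6, 0.8]
width: 14.4
6.65 [527.1  27.5 111.2] [-1.  -6.6  0.8] 14.44646450945959 ang 115.7 r 47.7
5 [-0.19, -0.37] 10 [-0.32, -0.77] 15 [-0.42, -1.18] 20 [-0.48, -1.59] 25 [-0.5, -2.01] 30 [-0.49, -2.43] 35 [-0.44, -2.84] 40 [-0.36, -3.25] 45 [-0.24, -3.65] 50 [-0.08, -4.04] 55 [0.11, -4.42] 60 [0.33, -4.77]
```

```bash
python3 -m creep '[{"hand":0,"travel":[-0.19,-0.37,0],"angular":[0,0,0]},{"hand":0,"travel":[-0.32,-0.77,0],"angular":[0,0,0]},{"hand":0,"travel":[-0.42,-1.18,0],"angular":[0,0,0]}]'
python3 -c "
from h import *
arc()"
```

```text
clock: 6.95
eef_pos: [536.1, 30.7, 111.1]
tool_rot: [3.135, -0.006, -1.571]
force: [-4.0, -3.6, 4.2]
width: 14.7
6.95 [536.1  30.7 111.1] [-4.  -3.6  4.2] 14.747909678037104 ang 104.2 r 47.7
5 [-0.12, -0.4] 10 [-0.17, -0.82] 15 [-0.18, -1.24] 20 [-0.15, -1.65] 25 [-0.09, -2.07] 30 [0.0, -2.48] 35 [0.13, -2.87] 40 [0.3, -3.26] 45 [0.5, -3.63] 50 [0.73, -3.98] 55 [0.99, -4.31] 60 [1.27, -4.61]
```

```bash
python3 -m creep '[{"hand":0,"travel":[-0.12,-0.4,0],"angular":[0,0,0]},{"hand":0,"travel":[-0.17,-0.82,0],"angular":[0,0,0]},{"hand":0,"travel":[-0.18,-1.24,0],"angular":[0,0,0]}]'
python3 -c "
from h import *
arc()
W=ctrl.get_image('wrist');save(cv2.resize(W['frame'][30:260,0:280],None,fx=2.6,fy=2.6),'w4')"
```

```text
clock: 7.25
eef_pos: [546.9, 32.3, 111.1]
tool_rot: [3.131, -0.006, -1.571]
force: [-3.3, -3.8, 3.8]
width: 14.5
7.25 [546.9  32.3 111.1] [-3.3 -3.8  3.8] 14.485453114149433 ang 91.1 r 47.8
5 [-0.01, -0.42] 10 [0.04, -0.83] 15 [0.12, -1.24] 20 [0.24, -1.65] 25 [0.39, -2.04] 30 [0.58, -2.41] 35 [0.8, -2.77] 40 [1.05, -3.11] 45 [1.32, -3.42] 50 [1.63, -3.71] 55 [1.95, -3.97] 60 [2.3, -4.2]
```

View pics/w4.png

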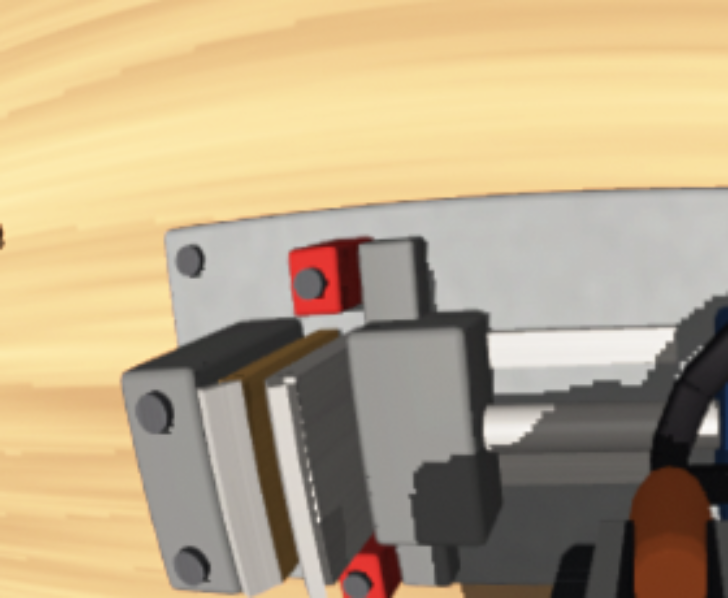

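The ear is almost against the red stop at crop (365,275). I'll keep winding in small bites until it stalls.

```bash
python3 -m creep '[{"hand":0,"travel":[-0.01,-0.42,0],"angular":[0,0,0]},{"hand":0,"travel":[0.04,-0.83,0],"angular":[0,0,0]},{"hand":0,"travel":[0.08,-1.04,0],"angular":[0,0,0]}]'
python3 -c "
from h import *
arc()"
```

```text
clock: 7.6
eef_pos: [557.0, 31.6, 111.1]
tool_rot: [3.13, -0.007, -1.571]
force: [-4.8, -2.9, 5.2]
width: 14.4
7.6 [557.   31.6 111.1] [-4.8 -2.9  5.2] 14.436009355887437 ang 78.9 r 48.0
5 [0.09, -0.41] 10 [0.23, -0.8] 15 [0.39, -1.19] 20 [0.59, -1.56] 25 [0.83, -1.91] 30 [1.09, -2.23] 35 [1.38, -2.54] 40 [1.69, -2.81] 45 [2.03, -3.06] 50 [2.38, -3.28] 55 [2.76, -3.47] 60 [3.15, -3.62]
```

```bash
python3 -m creep '[{"hand":0,"travel":[0.09,-0.41,0],"angular":[0,0,0]},{"hand":0,"travel":[0.23,-0.8,0],"angular":[0,0,0]},{"hand":0,"travel":[0.23,-0.8,0],"angular":[0,0,0]}]'
python3 -c "
from h import *
arc()"
```

```text
clock: 7.9
eef_pos: [561.4, 30.5, 111.0]
tool_rot: [3.123, -0.005, -1.571]
force: [-9.4, -0.3, 9.5]
width: 14.6
7.9 [561.4  30.5 111. ] [-9.4 -0.3  9.5] 14.598976669917132 ang 73.6 r 47.9
5 [0.13, -0.4] 10 [0.3, -0.78] 15 [0.5, -1.15] 20 [0.74, -1.49] 25 [1.0, -1.82] 30 [1.29, -2.12] 35 [1.61, -2.4] 40 [1.94, -2.64] 45 [2.3, -2.86] 50 [2.68, -3.04] 55 [3.07, -3.19] 60 [3.47, -3.31]
```

Force is rising (9.4 N) and it's lagging, so it's probably on the stop. One more push will confirm.

```bash
python3 -m creep '[{"hand":0,"travel":[0.15,-0.5,0],"angular":[0,0,0]},{"hand":0,"travel":[0.3,-0.85,0],"angular":[0,0,0]},{"hand":0,"travel":[0.3,-0.85,0],"angular":[0,0,0]}]'
python3 -c "
from h import *
arc()
W=ctrl.get_image('wrist');save(cv2.resize(W['frame'][30:260,0:280],None,fx=2.6,fy=2.6),'w5')"
```

```text
clock: 8.2
eef_pos: [561.4, 30.4, 110.8]
tool_rot: [3.106, -0.002, -1.569]
force: [-18.1, 2.1, 17.8]
width: 14.3
8.2 [561.4  30.4 110.8] [-18.1   2.1  17.8] 14.291541306291313 ang 73.5 r 47.9
5 [0.13, -0.4] 10 [0.3, -0.78] 15 [0.5, -1.15] 20 [0.73, -1.49] 25 [1.0, -1.82] 30 [1.29, -2.12] 35 [1.6, -2.4] 40 [1.94, -2.64] 45 [2.3, -2.86] 50 [2.68, -3.04] 55 [3.07, -3.19] 60 [3.47, -3.31]
```

View pics/w5.png

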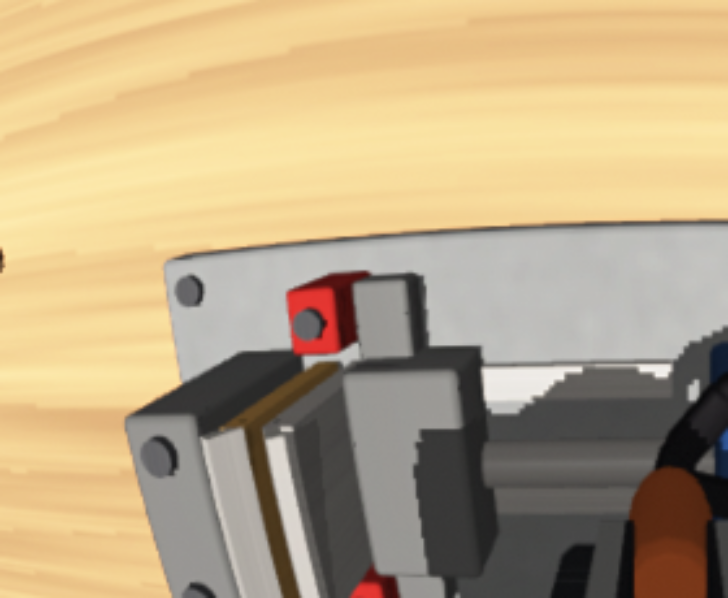

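The carriage is on its stops: the ear touches the red stop and the wheel stalled at 18 N with no motion. Next: release, lift and go to the red gauge.

```bash
python3 -m creep '[{"hand":0.3,"travel":[0,0,0],"angular":[0,0,0]},{"hand":0.6,"travel":[0,0,0],"angular":[0,0,0]},{"hand":0.6,"travel":[0,0,0],"angular":[0,0,0]},{"hand":0.6,"travel":[0,0,0],"angular":[0,0,0]},{"hand":0.6,"travel":[0,0,-4],"angular":[0,0,0]},{"hand":0.6,"travel":[0,0,-9],"angular":[0,0,0]},{"hand":0.6,"travel":[0,0,-9],"angular":[0,0,0]}]'
python3 -c "
from h import *
go([517,-364,205],-103.2)"
```

```text
clock: 8.95
eef_pos: [570.1, 30.7, 206.9]
tool_rot: [3.12, -0.001, -1.569]
force: [0.6, 0.4, 0.3]
width: 51.4
travel [39.46, 5.35, 0.34] angular [1.22, -0.2, 13.28]
```

```bash
python3 -m creep '[{"hand":0.6,"travel":[39.5,5.4,0.3],"angular":[1.2,-0.2,13.3]},{"hand":0.5,"travel":[39.5,5.4,0.3],"angular":[1.2,-0.2,13.3]},{"hand":0.5,"travel":[39.5,5.4,0.3],"angular":[1.2,-0.2,13.3]},{"hand":0.5,"travel":[39.5,5.4,0.3],"angular":[1.2,-0.2,13.3]},{"hand":0.5,"travel":[39.5,5.4,0.3],"angular":[1.2,-0.2,13.3]},{"hand":0.5,"travel":[39.5,5.4,0.3],"angular":[1.2,-0.2,13.3]},{"hand":0.5,"travel":[39.5,5.4,0.3],"angular":[1.2,-0.2,13.3]},{"hand":0.5,"travel":[39.5,5.4,0.3],"angular":[1.2,-0.2,13.3]},{"hand":0.5,"travel":[39.5,5.4,0.3],"angular":[1.2,-0.2,13.3]},{"hand":0.5,"travel":[39.5,5.4,0.3],"angular":[1.2,-0.2,13.3]},{"hand":0.5,"travel":[39.5,5.4,0.3],"angular":[1.2,-0.2,13.3]},{"hand":0.5,"travel":[39.5,5.4,0.3],"angular":[1.2,-0.2,13.3]},{"hand":0.5,"travel":[39.5,5.4,0.3],"angular":[1.2,-0.2,13.3]}]'
python3 - <<'E'
from h import *
W=ctrl.get_image('wrist');f=W['frame']
h=cv2.cvtColor(f,cv2.COLOR_RGB2HSV)
for n,rs in [('red',[(0,8),(172,179)]),('yel',[(22,35)])]:
    m=sum(cv2.inRange(h,(a,140,90),(b,255,255)) for a,b in rs)
    k,L,st,ce=cv2.connectedComponentsWithStats(m)
    i=1+np.argmax(st[1:,4]); P=np.array([fz(W,u,v,146)[:2] for v,u in np.argwhere(L==i)],np.float32)
    print(n,st[i],ce[i],cv2.minAreaRect(P))
for t in ['red_gauge_grip','sprung_edge','stand']: print(t,[(round(q['confidence'],2),np.round(q['at']).tolist()) for q in ctrl.spot_point('wrist',t)[:3]])
print(W['origin'],pose()[0])
save(cv2.resize(f[120:300,160:400],(800,600)),'w6')
E
```

```text
clock: 10.25
eef_pos: [517.3, -362.8, 205.5]
tool_rot: [3.141, 0.001, -1.799]
force: [-0.2, -0.2, -0.3]
width: 43.1
red [247 160  24  35 621] [259.23510467 175.69887279] ((532.0308227539062, -366.7502136230469), (18.60993194580078, 28.221744537353516), 76.91363525390625)
yel [185 161  24  38 354] [199.75141243 173.97175141] ((541.5957641601562, -316.9539489746094), (18.21933364868164, 31.28187370300293), 76.36906433105469)
red_gauge_grip [(0.93, [612.0, -451.0, 11.0]), (0.87, [520.0, -364.0, 123.0]), (0.77, [683.0, -471.0, 11.0])]
sprung_edge [(0.28, [548.0, -246.0, 122.0])]
stand [(0.67, [531.0, -304.0, -0.0]), (0.58, [530.0, -307.0, 122.0])]
[ 591.72272446 -379.81676669  376.27881097] [ 516.81083082 -363.84439955  205.55271446]
```

View pics/w6.png

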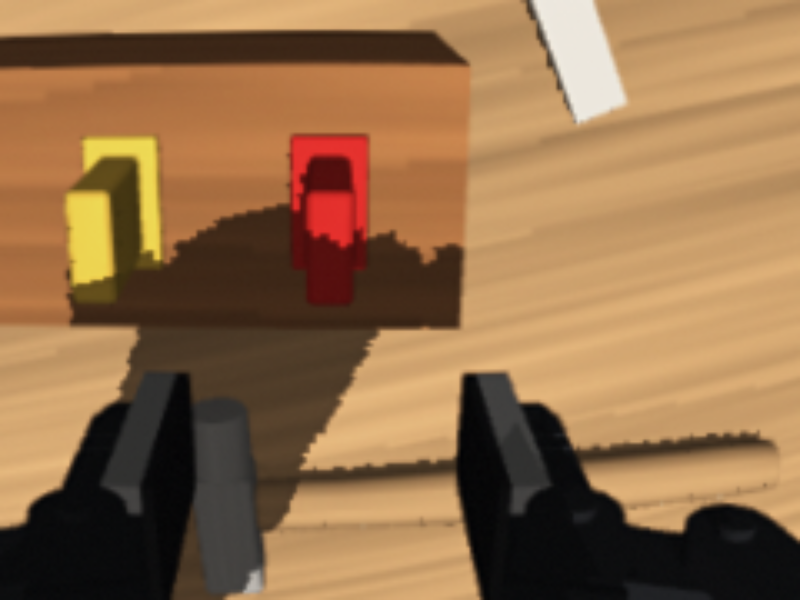

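The crop shows the red gauge's flange at crop x 290–368, y 134–270, and its grip top at x 307–354, y 192–305. It is square to the jaws.

```bash
python3 - <<'E'
from h import *
W=ctrl.get_image('wrist')
g=fz(W,259.15,194.55,146);f=fz(W,258.7,180.6,104);print(g,f)
m=(g+f)/2; go([m[0],m[1],111],-103.1)
E
```

```text
[ 517.18042329 -364.99411449  146.        ] [ 517.37017827 -364.84194459  104.        ]
travel [0.08, -0.08, 9.45] angular [0.02, -0.0, -0.09]
```

```bash
python3 -m creep '[{"hand":0.5,"travel":[0.08,-0.08,4.5],"angular":[0,0,0]},{"hand":0.5,"travel":[0.08,-0.08,8],"angular":[0,0,0]},{"hand":0.5,"travel":[0.08,-0.08,9.4],"angular":[0,0,0]},{"hand":0.5,"travel":[0.08,-0.08,9.4],"angular":[0,0,0]},{"hand":0,"travel":[0.08,-0.08,9.4],"angular":[0,0,0]},{"hand":0,"travel":[0.08,-0.08,9.4],"angular":[0,0,0]},{"hand":0,"travel":[0.08,-0.08,9.4],"angular":[0,0,0]},{"hand":0,"travel":[0.08,-0.08,9.4],"angular":[0,0,0]},{"hand":0,"travel":[0.08,-0.08,9.4],"angular":[0,0,0]},{"hand":0,"travel":[0.08,-0.08,9.4],"angular":[0,0,0]}]'
```

```text
clock: 11.5
eef_pos: [518.7, -365.6, 113.7]
tool_rot: [-3.138, -0.001, -1.801]
force: [-0.0, 1.7, 6.7]
width: 9.4
```

```bash
python3 -m creep '[{"hand":0,"travel":[0,0,-2],"angular":[0,0,0]},{"hand":0,"travel":[0,0,-5],"angular":[0,0,0]},{"hand":0,"travel":[0,0,-9],"angular":[0,0,0]},{"hand":0,"travel":[0,0,-13],"angular":[0,0,0]},{"hand":0,"travel":[0,0,-16],"angular":[0,0,0]},{"hand":0,"travel":[0,0,-16],"angular":[0,0,0]}]'
python3 - <<'E'
from h import *
print(np.round(pose()[2]['force'],1),pose()[2]['width'])
T=ctrl.get_image('top');save(cv2.resize(T['frame'][165:235,170:290],None,fx=6,fy=6,interpolation=cv2.INTER_CUBIC),'t2')
for c in ['top','scene']:
  ctrl.get_image(c)
  for t in ['red_gauge_grip','moving_edge','sprung_edge','cheek','carriage','jig']: print(c,t,[(round(q['confidence'],2),np.round(q['at']).tolist()) for q in ctrl.spot_point(c,t)[:2]])
go([543,70,268],-88.3)
E
```

```text
clock: 12.1
eef_pos: [520.5, -367.4, 279.4]
tool_rot: [-3.128, -0.005, -1.801]
force: [0.3, 0.3, -1.4]
width: 9.1
[ 0.3  0.3 -1.4] 9.116038561092733
top red_gauge_grip [(0.73, [683.0, -473.0, 14.0]), (0.51, [520.0, -364.0, 291.0])]
top moving_edge [(0.73, [548.0, 145.0, 94.0]), (0.5, [561.0, 30.0, 127.0])]
top sprung_edge [(0.66, [540.0, 154.0, 99.0])]
top cheek [(0.46, [544.0, 182.0, 21.0])]
top carriage [(0.78, [541.0, 132.0, 3.0])]
top jig [(0.56, [546.0, 112.0, 1.0]), (0.4, [542.0, -246.0, 125.0])]
scene red_gauge_grip [(0.66, [582.0, -588.0, 12.0]), (0.63, [681.0, -467.0, 14.0])]
scene moving_edge [(0.86, [547.0, 142.0, 95.0])]
scene sprung_edge [(0.58, [543.0, 151.0, 92.0])]
scene cheek [(0.48, [545.0, 179.0, 19.0])]
scene carriage [(0.9, [547.0, 139.0, -1.0])]
scene jig [(0.67, [542.0, 113.0, 2.0])]
travel [-42.95, 7.51, 0.49] angular [-0.18, -0.08, -14.88]
```

View pics/t2.png

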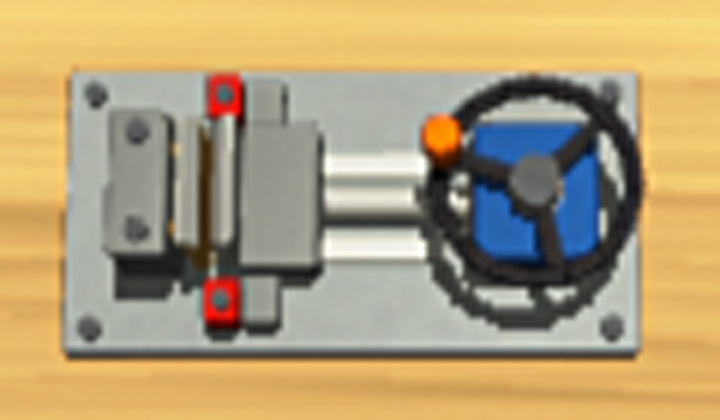

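Top view: carriage ears against both red stops, slot stripe at crop (205,183). The crank stayed where I left it and the red gauge is in the hand.

```bash
python3 - <<'E'
from h import *
T=ctrl.get_image('top')
for u in (197,205,213): print(u,atz(T,170+u/6-.5,165+183/6-.5,105).round(1))
for p in [(223,95),(220,300)]: print('stop',atz(T,170+p[0]/6-.5,165+p[1]/6-.5,60).round(1))
for p in [(95,95),(610,92),(90,327),(611,327)]: print('bolt',atz(T,170+p[0]/6-.5,165+p[1]/6-.5,22).round(1))
go([543,146.5,270],-88.3)
E
```

```text
197 [540.8 151.1 105. ]
205 [540.9 147.2 105. ]
213 [540.9 143.2 105. ]
stop [595.7 145.   60. ]
stop [489.9 142.5  60. ]
bolt [603.4 216.4  22. ]
bolt [609.5 -54.1  22. ]
bolt [480.5 213.2  22. ]
bolt [485.  -55.6  22. ]
travel [-50.4, 9.26, 0.28] angular [-0.18, -0.08, -14.88]
```

```bash
python3 -m creep '[{"hand":0,"travel":[-50.4,9.2,0.2],"angular":[-0.2,-0.1,-14.7]},{"hand":0,"travel":[-50.4,9.2,0.2],"angular":[-0.2,-0.1,-14.7]},{"hand":0,"travel":[-50.4,9.2,0.2],"angular":[-0.2,-0.1,-14.7]},{"hand":0,"travel":[-50.4,9.2,0.2],"angular":[-0.2,-0.1,-14.7]},{"hand":0,"travel":[-50.4,9.2,0.2],"angular":[-0.2,-0.1,-14.7]},{"hand":0,"travel":[-50.4,9.2,0.2],"angular":[-0.2,-0.1,-14.7]},{"hand":0,"travel":[-50.4,9.2,0.2],"angular":[-0.2,-0.1,-14.7]},{"hand":0,"travel":[-50.4,9.2,0.2],"angular":[-0.2,-0.1,-14.7]},{"hand":0,"travel":[-50.4,9.2,0.2],"angular":[-0.2,-0.1,-14.7]},{"hand":0,"travel":[-50.4,9.2,0.2],"angular":[-0.2,-0.1,-14.7]},{"hand":0,"travel":[-50.4,9.2,0.2],"angular":[-0.2,-0.1,-14.7]},{"hand":0,"travel":[-50.4,9.2,0.2],"angular":[-0.2,-0.1,-14.7]},{"hand":0,"travel":[-50.4,9.2,0.2],"angular":[-0.2,-0.1,-14.7]},{"hand":0,"travel":[-50.4,9.2,0.2],"angular":[-0.2,-0.1,-14.7]},{"hand":0,"travel":[-50.4,9.2,0.2],"angular":[-0.2,-0.1,-14.7]}]'
python3 - <<'E'
from h import *
go([543,147,215],-88.6)
E
```

```text
clock: 14.4
eef_pos: [543.8, 144.1, 271.0]
tool_rot: [3.142, -0.0, -1.548]
force: [0.2, 0.0, -0.7]
width: 9.2
travel [-0.3, 0.08, 5.6] angular [0.0, -0.03, -0.08]
```

```bash
python3 -m creep '[{"hand":0,"travel":[-0.3,0.1,3],"angular":[0,0,0]},{"hand":0,"travel":[-0.3,0.1,5.5],"angular":[0,0,0]},{"hand":0,"travel":[-0.3,0.1,5.5],"angular":[0,0,0]},{"hand":0,"travel":[-0.3,0.1,5.5],"angular":[0,0,0]},{"hand":0,"travel":[-0.3,0.1,5.5],"angular":[0,0,0]}]'
python3 - <<'E'
from h import *
print(pose()[2]['force'])
W=ctrl.get_image('wrist');S=ctrl.get_image('scene')
a=cv2.resize(W['frame'][115:300,170:345],(560,592),interpolation=cv2.INTER_CUBIC)
b=cv2.resize(S['frame'][150:240,300:360],(240,360),interpolation=cv2.INTER_CUBIC); b=np.vstack([b,np.zeros((232,240,3),np.uint8)])
save(np.hstack([a,b]),'w7')
for t in ['red_gauge_tip','moving_edge','sprung_edge']:
  for c in ['wrist','scene']: print(c,t,[(round(q['confidence'],2),np.round(q['at'],1).tolist()) for q in ctrl.spot_point(c,t)[:2]])
E
```

```text
clock: 14.9
eef_pos: [544.0, 146.8, 217.4]
tool_rot: [-3.139, 0.0, -1.549]
force: [0.2, -0.2, -0.7]
width: 9.4
[ 0.22879423 -0.2078728  -0.73210934]
wrist red_gauge_tip [(0.61, [544.2, 154.1, 114.5])]
scene red_gauge_tip [(0.93, [602.4, -477.9, 5.9]), (0.7, [544.7, 149.8, 120.0])]
wrist moving_edge [(0.68, [539.5, 142.6, 96.3])]
scene moving_edge [(0.69, [548.3, 144.3, 94.3])]
wrist sprung_edge [(0.7, [543.0, 152.7, 94.7])]
scene sprung_edge [(0.48, [545.5, 149.8, 91.7])]
```

View pics/w7.png

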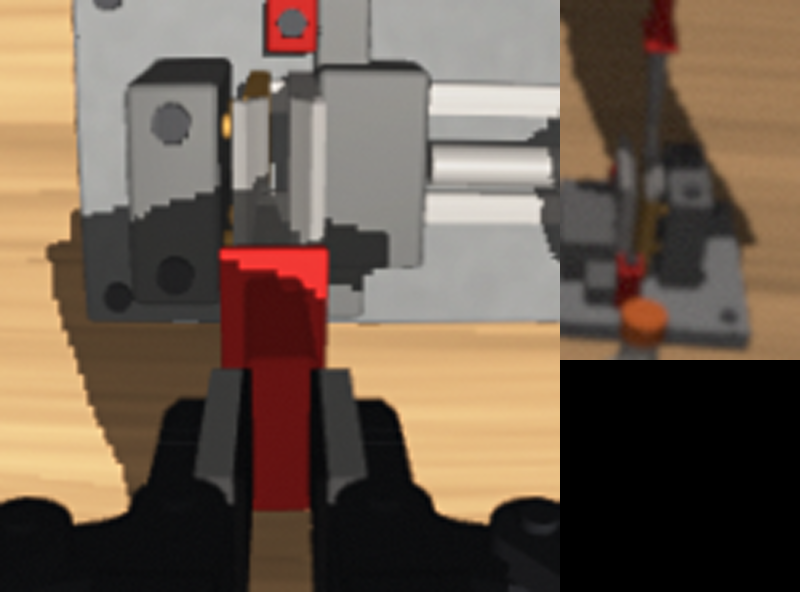

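Wrist crop: slot stripe at x≈268–290, flange at x 220–328, grip at x 250–312. The flange sits slightly left of the grip axis, so I'll check numerically whether the gauge is tilted in the pads.

```bash
python3 - <<'E'
from h import *
S=ctrl.get_image('scene')
def yz(u,v,x=544):
    o,r=ray(S,u,v); return (o+r*(x-o[0])/r[0])[1:]
rs=ctrl.regions_of('scene','red_gauge')
for q in rs:
    ys,xs=np.nonzero(q['region'])
    if len(xs)==0 or xs.mean()<300: continue
    print(q['confidence'],xs.min(),xs.max(),ys.min(),ys.max())
    for v in range(ys.min(),ys.max()+1,3):
        c=xs[ys==v]
        if len(c): print(v,c.min(),c.max(),yz((c.min()+c.max())/2,v).round(1))
g=cv2.cvtColor(S['frame'],cv2.COLOR_RGB2GRAY)
for v in range(158,196,3): print(v,g[v,312:336])
print(yz(325.5,161),yz(323.25,191))
E
```

```text
0.76 321 329 143 182
143 327 327 [147.7 252.8]
146 326 328 [148.8 244.1]
149 323 328 [146.1 235. ]
152 323 328 [147.2 226.1]
155 321 328 [145.7 217. ]
158 321 329 [148.1 208. ]
161 321 329 [149.2 198.8]
164 322 327 [149.  189.5]
167 322 326 [148.9 180. ]
170 322 325 [148.7 170.4]
173 322 325 [149.8 160.9]
176 322 324 [149.7 151.1]
179 322 324 [150.8 141.3]
182 323 323 [152.  131.5]
0.44 392 456 226 261
226 439 440 [498.    8.4]
229 426 444 [489.  -4.]
232 410 447 [474.3 -17.2]
235 397 450 [463.5 -30.2]
238 394 453 [466.6 -41.8]
241 393 456 [472.5 -53.2]
244 392 456 [474.3 -65.2]
247 394 455 [478.9 -77. ]
250 397 453 [483.5 -89. ]
253 399 445 [ 478.2 -102.3]
256 401 432 [ 465.6 -116.7]
259 404 417 [ 451.3 -131.5]
158 [ 51  48  48  49  48  45  51  48  46  33  25  25  26  30  32  36  60  97
 119 125 125 126 124 123]
161 [ 49  49  47  48  48  49  47  44  52  59  65  60  54  55  53  54  67  93
 119 126 124 124 125 126]
164 [ 50  49  50  50  51  51  50  50  48  51  49  55  59  62  80 104 122 124
 131 131 131 131 132 132]
167 [ 49  48  50  49  50  51  50  48  47  46  49  57  56  64  80 105 
[... 266 characters left out ...]
49  48  50  49  49  52  58  55  52  48  47  52  65
  87 112 124 130 129 128]
179 [ 46  46  44  46  45  44  46  51  46  46  51  56  53  50  47  47  45  45
  48  60  91 116 122 123]
182 [ 45  46  49  50  44  47  48  48  46  47  50  55  49  49  46  49  48  49
  45  47  58  81 108 118]
185 [51 50 48 50 49 49 50 49 48 53 61 62 50 47 44 42 42 40 39 37 40 44 59 88]
188 [66 57 73 95 94 71 58 49 48 53 57 54 49 38 34 32 30 28 25 26 29 31 37 52]
191 [ 96  69  73  94 105  94  74  52  40  45  60  72  73  59  40  30  38  42
  40  40  44  44  41  52]
194 [ 58  44  59  90 108 101  79  55  55  77  94 101 104  97  70  74  87  88
  89  85  88  87  89  89]
[150.51110062 198.93305793] [156.3147107  101.25520706]
```

```bash
python3 -m creep '[{"hand":0,"travel":[0,0,0],"angular":[0,3,0]},{"hand":0,"travel":[0,0,0],"angular":[0,3,0]},{"hand":0,"travel":[0,0,0],"angular":[0,3,0]}]'
cat >> h.py <<'E'
def tilt():
    S=ctrl.get_image('scene'); g=cv2.cvtColor(S['frame'],cv2.COLOR_RGB2HSV); p,_,s=pose()
    def yz(u,v,x=544):
        o,r=ray(S,u,v); return (o+r*(x-o[0])/r[0])[1:]
    for q in ctrl.regions_of('scene','red_gauge'):
        ys,xs=np.nonzero(q['region'])
        if len(xs) and 300<xs.mean()<350:
            A=np.array([yz(xs[ys==v].mean(),v) for v in range(ys.min()+3,ys.max()-2) if (ys==v).any()])
            k=np.polyfit(A[:,1],A[:,0],1); print('scene tilt deg',np.degrees(np.arctan(k[0])).round(2),'y at 115',np.polyval(k,115).round(1),'y at tcp',np.polyval(k,p[2]+15).round(1))
    W=ctrl.get_image('wrist'); f=W['frame']; h=cv2.cvtColor(f,cv2.COLOR_RGB2HSV)
    m=cv2.inRange(h,(0,150,60),(8,255,255))|cv2.inRange(h,(172,150,60),(179,255,255)); m[:185]=0;m[:,:230]=0;m[:,290:]=0
    for z,lo,hi in [(p[2]-9.7,194,226),(p[2]+32,240,280)]:
        r=[fz(W,xs.mean(),v,z) for v in range(lo,hi,3) for xs in [np.nonzero(m[v])[0]] if len(xs)>5]
        print('wrist z',z.round(1),np.array([ [a[0],a[1]] for a in r]).round(1)[::2].tolist())
    print(s['clock'],p.round(1),np.round(s['tool_rot'],3),np.round(s['force'],1),s['width'])
E
python3 -c "
from h import *
tilt()"
```

```text
clock: 15.7
eef_pos: [542.6, 147.7, 215.9]
tool_rot: [3.141, -0.052, -1.546]
force: [0.0, -0.6, -1.7]
width: 9.5
scene tilt deg 0.73 y at 115 147.1 y at tcp 148.6
wrist z 206.3 [[560.2, 148.3], [556.2, 147.9], [552.0, 148.2], [547.9, 148.1], [543.6, 148.0], [539.3, 148.2]]
wrist z 248.0 [[548.6, 148.7], [545.0, 148.6], [541.4, 148.5], [537.6, 148.7], [533.8, 148.6], [529.9, 148.2]]
15.75 [542.7 147.  216. ] [ 3.141 -0.052 -1.547] [-0.9 -0.8 -0.9] 9.215992583224999
```

```bash
python3 -m creep '[{"hand":0,"travel":[0,0,0],"angular":[0,-0.7,0]},{"hand":0,"travel":[0,0,0],"angular":[0,-0.7,0]},{"hand":0,"travel":[0,0,0],"angular":[0,-0.7,0]}]'
python3 - <<'E'
from h import *
tilt()
W=ctrl.get_image('wrist'); f=W['frame'];g=cv2.cvtColor(f,cv2.COLOR_RGB2GRAY)
for v in (142,148,154,160,166,172): print(v,g[v,236:282].tolist(), 'y@105 of 250,257,264', [fz(W,u,v,105)[1].round(1) for u in (250,257,264)])
save(cv2.resize(f[125:300,190:325],None,fx=5.9,fy=3.4,interpolation=cv2.INTER_CUBIC),'w8')
E
```

```text
clock: 16.15
eef_pos: [542.9, 145.9, 216.1]
tool_rot: [-3.142, -0.04, -1.549]
force: [0.5, 1.2, -1.5]
width: 9.2
scene tilt deg -0.11 y at 115 146.4 y at tcp 146.1
wrist z 206.4 [[560.3, 148.1], [556.3, 147.7], [552.1, 148.0], [548.0, 147.9], [543.7, 147.8], [539.4, 148.0]]
wrist z 248.1 [[548.7, 148.0], [545.1, 147.9], [541.5, 148.1], [537.8, 148.0], [534.0, 147.9], [530.1, 147.5]]
16.2 [542.9 146.2 216.1] [-3.142 -0.04  -1.549] [ 0.8 -0.1 -0.5] 9.317575425079669
142 [172, 80, 61, 63, 63, 63, 62, 63, 62, 62, 60, 84, 161, 183, 96, 84, 82, 64, 54, 71, 75, 74, 75, 75, 74, 75, 76, 78, 99, 134, 149, 148, 148, 147, 148, 147, 147, 148, 147, 148, 148, 147, 148, 148, 147, 147] y@105 of 250,257,264 [np.float64(150.1), np.float64(143.4), np.float64(136.7)]
148 [79, 133, 181, 183, 182, 173, 153, 150, 153, 152, 155, 154, 141, 83, 76, 79, 75, 61, 61, 100, 135, 138, 138, 136, 134, 135, 155, 191, 193, 192, 181, 148, 146, 147, 146, 147, 146, 146, 147, 147, 146, 147, 146, 146, 147, 146] y@105 of 250,257,264 [np.float64(150.0), np.float64(143.3), np.float64(136.6)]
154 [89, 130, 181, 183, 181, 171, 15
[... 490 characters left out ...]
42, 142] y@105 of 250,257,264 [np.float64(149.8), np.float64(143.0), np.float64(136.3)]
166 [60, 112, 180, 183, 181, 174, 152, 149, 150, 152, 153, 152, 141, 72, 62, 63, 62, 55, 61, 101, 135, 137, 134, 135, 134, 138, 160, 189, 192, 188, 171, 143, 141, 141, 142, 141, 141, 141, 142, 142, 142, 142, 142, 143, 142, 143] y@105 of 250,257,264 [np.float64(149.7), np.float64(142.9), np.float64(136.1)]
172 [62, 113, 177, 180, 178, 173, 151, 149, 149, 150, 140, 100, 97, 62, 60, 65, 66, 65, 67, 101, 134, 136, 135, 134, 133, 137, 159, 189, 190, 187, 170, 142, 141, 142, 140, 142, 141, 142, 141, 142, 142, 142, 142, 142, 142, 141] y@105 of 250,257,264 [np.float64(149.6), np.float64(142.8), np.float64(135.9)]
```

View pics/w8.png

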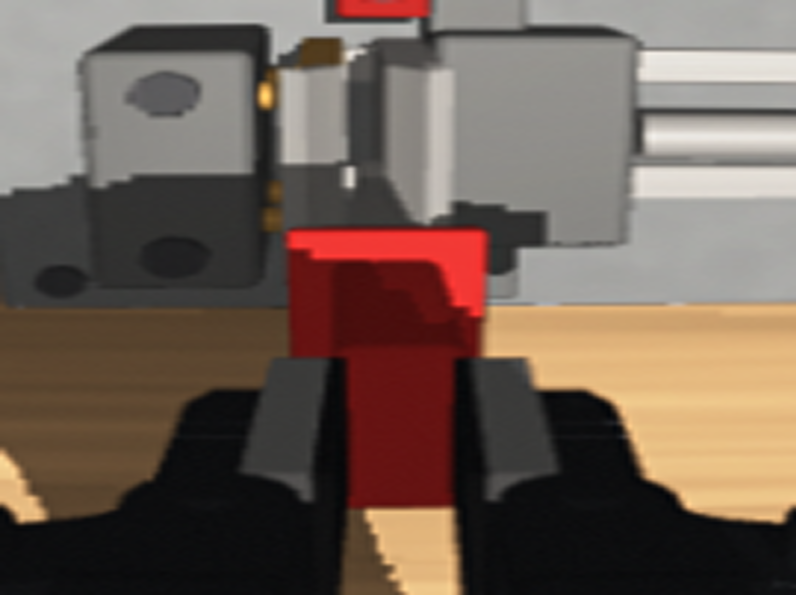

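The gauge is now upright (under 0.2° in both views) and its axis is within about 0.5 mm of the slot centre. I'll compute world-down in tool axes.

```bash
python3 -c "
from h import *
p,r,s=pose(); print(s['clock'],p,s['force'],r.inv().apply([0,0,-1]).round(4),r.as_matrix().round(3).tolist())"
```

```text
16.35 [542.81669605 146.52263118 216.03732728] [ 0.64513405  0.17032327 -1.98783913] [-0.0403  0.      0.9992] [[0.022, -1.0, 0.001], [-0.999, -0.022, -0.04], [0.04, -0.0, -0.999]]
```

```bash
python3 -m creep '[{"hand":0,"travel":[-0.02,0,0.5],"angular":[0,0,0]},{"hand":0,"travel":[-0.04,0,1],"angular":[0,0,0]},{"hand":0,"travel":[-0.06,0,1.5],"angular":[0,0,0]},{"hand":0,"travel":[-0.08,0,2],"angular":[0,0,0]},{"hand":0,"travel":[-0.1,0,2.5],"angular":[0,0,0]},{"hand":0,"travel":[-0.12,0,3],"angular":[0,0,0]},{"hand":0,"travel":[-0.12,0,3],"angular":[0,0,0]}]'
```

```text
clock: 17.05
eef_pos: [542.2, 146.3, 185.1]
tool_rot: [3.14, -0.041, -1.548]
force: [-0.1, 0.6, -1.4]
width: 9.3
```

```bash
python3 -m creep '[{"hand":0,"travel":[-0.02,0,0.4],"angular":[0,0,0]},{"hand":0,"travel":[-0.03,0,0.8],"angular":[0,0,0]},{"hand":0,"travel":[-0.05,0,1.2],"angular":[0,0,0]},{"hand":0,"travel":[-0.06,0,1.6],"angular":[0,0,0]},{"hand":0,"travel":[-0.06,0,1.6],"angular":[0,0,0]}]'
```

```text
clock: 17.55
eef_pos: [541.8, 146.2, 168.5]
tool_rot: [3.139, -0.041, -1.548]
force: [-1.2, -0.1, -1.4]
width: 9.5
```

```bash
python3 -c "
from h import *
for i in range(2): tilt()"
```

```text
scene tilt deg -1.35 y at 115 147.0 y at tcp 145.4
wrist z 159.1 [[559.6, 148.1], [555.5, 147.7], [551.4, 147.6], [547.2, 147.8], [543.0, 148.1], [538.6, 148.0]]
wrist z 200.8 [[548.0, 147.9], [544.4, 147.8], [540.8, 147.8], [537.0, 147.9], [533.2, 147.9], [529.3, 147.5]]
17.6 [542.  146.3 168.8] [ 3.139 -0.041 -1.548] [ 0.6  0.6 -0.1] 9.26871688574891
scene tilt deg -0.47 y at 115 147.4 y at tcp 146.8
wrist z 159.6 [[559.8, 148.1], [555.8, 147.7], [551.7, 147.6], [547.5, 147.9], [543.2, 148.1], [538.9, 148.0]]
wrist z 201.3 [[548.2, 148.0], [544.7, 147.9], [541.0, 147.8], [537.3, 148.0], [533.5, 147.9], [529.6, 147.5]]
17.75 [542.4 146.3 169.3] [ 3.14  -0.041 -1.548] [ 0.3 -0.6 -1.1] 9.315418247952485
```

```bash
python3 -m creep '[{"hand":0,"travel":[-0.01,0,0.3],"angular":[0,0,0]},{"hand":0,"travel":[-0.02,0,0.6],"angular":[0,0,0]},{"hand":0,"travel":[-0.04,0,0.9],"angular":[0,0,0]},{"hand":0,"travel":[-0.04,0,0.9],"angular":[0,0,0]}]'
```

```text
clock: 18.25
eef_pos: [542.0, 146.4, 159.7]
tool_rot: [3.14, -0.041, -1.548]
force: [-1.0, 0.0, -1.7]
width: 9.2
```

```bash
python3 -m creep '[{"hand":0,"travel":[-0.01,0,0.3],"angular":[0,0,0]},{"hand":0,"travel":[-0.02,0,0.6],"angular":[0,0,0]},{"hand":0,"travel":[-0.02,0,0.6],"angular":[0,0,0]}]'
```

```text
clock: 18.55
eef_pos: [542.0, 146.4, 153.5]
tool_rot: [3.139, -0.041, -1.548]
force: [0.1, 0.7, -1.9]
width: 9.4
```

```bash
python3 -m creep '[{"hand":0,"travel":[-0.01,0,0.3],"angular":[0,0,0]},{"hand":0,"travel":[-0.02,0,0.5],"angular":[0,0,0]},{"hand":0,"travel":[-0.02,0,0.5],"angular":[0,0,0]}]'; python3 -c "
from h import *
tilt()"
```

```text
clock: 18.85
eef_pos: [542.3, 146.5, 148.5]
tool_rot: [3.14, -0.041, -1.548]
force: [-0.1, 1.0, 3.2]
width: 9.2
scene tilt deg -1.13 y at 115 147.9 y at tcp 147.0
scene tilt deg -0.22 y at 115 158.2 y at tcp 158.0
wrist z 138.8 [[559.6, 148.6], [555.6, 148.5], [551.4, 148.1], [547.3, 148.0], [543.0, 148.0], [538.7, 148.2]]
wrist z 180.5 [[548.1, 148.1], [544.5, 148.1], [540.8, 148.0], [537.1, 148.2], [533.3, 148.1], [529.4, 147.7]]
18.9 [542.2 146.5 148.5] [ 3.14  -0.041 -1.548] [0.4 1.5 2.6] 9.254181699371056
```

```bash
python3 -m creep '[{"hand":0,"travel":[-0.01,0,0.3],"angular":[0,0,0]},{"hand":0,"travel":[-0.02,0,0.5],"angular":[0,0,0]},{"hand":0,"travel":[-0.02,0,0.5],"angular":[0,0,0]}]'; python3 -c "
from h import *
print(pose()[2]['force'],pose()[2]['torque'])"
```

```text
clock: 19.3
eef_pos: [542.6, 146.7, 143.9]
tool_rot: [3.141, -0.04, -1.548]
force: [-0.1, 0.9, 5.2]
width: 9.4
[-0.13001103  0.90716026  5.23462014] [ 0.17006525  0.01972625 -0.05837556]
```

```bash
python3 -m creep '[{"hand":0,"travel":[-0.01,0,0.3],"angular":[0,0,0]},{"hand":0,"travel":[-0.02,0,0.5],"angular":[0,0,0]},{"hand":0,"travel":[-0.02,0,0.5],"angular":[0,0,0]}]'; python3 -c "
from h import *
tilt()"
```

```text
clock: 19.6
eef_pos: [543.2, 146.9, 139.6]
tool_rot: [-3.141, -0.04, -1.548]
force: [0.4, -0.3, 7.4]
width: 9.4
scene tilt deg -1.11 y at 115 148.8 y at tcp 148.0
wrist z 129.9 [[560.6, 149.0], [556.6, 148.9], [552.5, 148.5], [548.3, 148.5], [544.1, 148.7], [539.7, 148.6]]
wrist z 171.6 [[549.0, 148.5], [545.4, 148.4], [541.8, 148.4], [538.1, 148.5], [534.3, 148.5], [530.4, 148.1]]
19.65 [543.2 146.9 139.6] [-3.141 -0.04  -1.548] [-0.1 -0.1  7.6] 9.409041455069875
```

```bash
python3 -m creep '[{"hand":0,"travel":[-0.01,0,0.3],"angular":[0,0,0]},{"hand":0,"travel":[-0.01,0,0.3],"angular":[0,0,0]},{"hand":0,"travel":[-0.01,0,0.3],"angular":[0,0,0]},{"hand":0,"travel":[-0.01,0,0.3],"angular":[0,0,0]},{"hand":0,"travel":[-0.01,0,0.3],"angular":[0,0,0]}]'; python3 - <<'E'
from h import *
tilt()
W=ctrl.get_image('wrist');S=ctrl.get_image('scene');T=ctrl.get_image('top')
for c in ['wrist','scene']:
  for t in ['moving_edge','sprung_edge','red_gauge_grip']: print(c,t,[(round(q['confidence'],2),np.round(q['at'],1).tolist()) for q in ctrl.spot_point(c,t)[:2]])
a=cv2.resize(W['frame'][90:300,150:350],(500,525));b=cv2.resize(S['frame'][130:245,230:360],(295,261));c=cv2.resize(T['frame'][165:235,170:290],(295,172));b=np.vstack([b,c,np.zeros((92,295,3),np.uint8)])
save(np.hstack([a,b]),'fin')
E
```

```text
clock: 20.25
eef_pos: [543.9, 147.1, 137.5]
tool_rot: [-3.139, -0.039, -1.548]
force: [-0.6, 1.1, 8.4]
width: 8.9
scene tilt deg -3.56 y at 115 149.5 y at tcp 147.1
wrist z 127.8 [[561.3, 149.2], [557.3, 149.2], [553.2, 148.8], [549.0, 148.7], [544.7, 148.9], [540.4, 148.8]]
wrist z 169.5 [[549.6, 148.7], [546.0, 148.6], [542.4, 148.6], [538.7, 148.7], [534.9, 148.7], [531.0, 148.3]]
20.3 [543.9 147.1 137.5] [-3.139 -0.039 -1.548] [0.3 0.6 9.1] 9.391649641037453
wrist moving_edge [(0.63, [541.2, 143.6, 94.1]), (0.33, [777.8, -124.0, 0.4])]
wrist sprung_edge [(0.71, [543.9, 155.1, 96.9])]
wrist red_gauge_grip [(0.95, [546.7, 146.1, 147.3])]
scene moving_edge [(0.56, [544.7, 143.7, 96.0]), (0.42, [777.3, -120.7, -2.3])]
scene sprung_edge [(0.44, [544.9, 154.0, 90.1])]
scene red_gauge_grip [(0.86, [582.4, -589.7, 10.7]), (0.84, [679.5, -469.3, 11.6])]
```

View pics/fin.png

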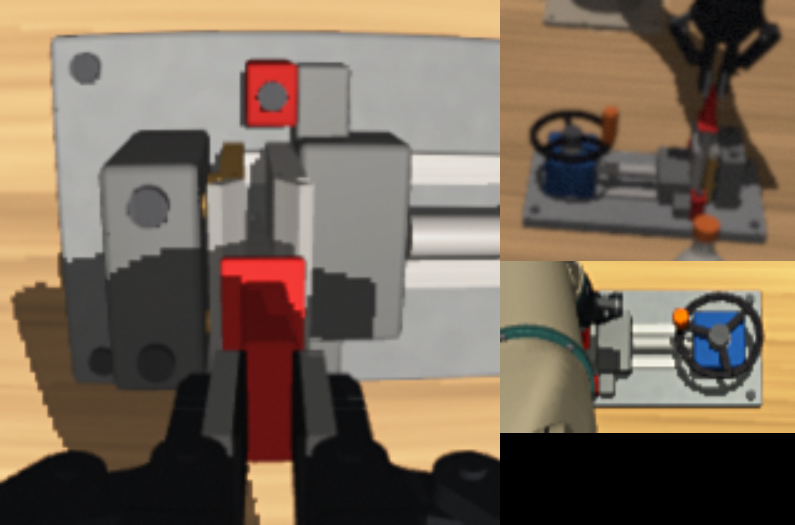

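The ear at (320,100) is flush against the red stop at (270,95), and the blade is in the slot. Force is steady at about 9 N. Handing in.

```bash
python3 -c "
from h import *
s=pose()[2];print(s['clock'],s['force'],s['width']);print(ctrl.finish_job())"
```

```text
20.85 [0.0304108  0.45325589 8.82472377] 8.943432297523714
the job is handed in; nothing more can be done
None
```

I wound the handwheel clockwise onto its hard stop, moved the red gauge from the stand into the slot, and handed the job in at 20.9 s with the gauge still gripped.

- **Carriage:** the wheel stalled at 18 N with no further motion. The last picture shows the upper ear flush on its red stop; the hand hid the lower one.
- **Snugness:** the blade first touched at a TCP height of about 148–153 mm, and I stopped at 137.5 mm. That is about 11–16 mm past first touch, inside the 5–35 mm range, and works out to roughly 7–9 N on the cheek. The downward push was steady at about 9–10 N, slightly above the 4–8 N guide value.
- **Uprightness:** the gauge sat about 2–3° tilted in the pads after I picked it up, so I tilted the tool to correct it. At the end the wrist view showed under 0.5° of tilt. The scene view's fit gave −3.6°, but by then the arm and jig hid most of the gauge, so I trusted the wrist view. I did not measure tilt along the slot.
- **Finger opening:** the gripper read about 9 mm on the 12 mm grip, and it also read low on the crank grip (about 14.5 mm on 20 mm). Both holds looked sound in the pictures.
- **Everything else:** the other gauges and bench items were not touched, but I did not check each one in a final picture.

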